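Catch the falling case lid on a finger and lower it shut

TASK

The blue lid of the stationery case stands open, leaning back. Tip it forward from behind and let go so that it falls by itself, catch it part way down on the outside of a finger and stop it there for a moment, then lower it gently on the finger, without letting it drop, until it is fully shut, and move the hand clear. Use only the outside of the fingers: do not pinch or press hard on the case or its lid, and leave the things around it where they are.

Things in the scene. Friction and masses are not known exactly. Their poses are not given: they have to be found in the camera images.
- case: grey open-topped plastic stationery case, fixed, 100 (x) x 130 (y) x 60 mm high, walls 4 mm, small supplies fixed inside. Origin: centre of its underside; x points from the front wall (on the robot's left) to the hinged rear wall (on its right), y along the hinge, away from the robot, z up. Touch case and lid only lightly (a few newtons; 12 N is too much).
- case_lid (a joint): hinge of the blue lid, rad: 0 = shut, 1.57 = upright, 1.78 = leaning back on its stop; starts at 1.66 to 1.78. A damper slows it: below about 1.5 it falls by itself at roughly 0.6 rad/s x cos(angle) (0.44 at 0.75, 0.6 just before shut): too fast to shut gently, so carry it on the finger at under half that speed. From 1.3 it shuts in some 4 s.
- lid_hinge (a point): point on the hinge axis, half-way along it, at the top of the rear wall (60 mm above the worktop); same axes as the case. At lid angle a the tab's edge is 130 cos(a) mm from it towards the front and 130 sin(a) mm up.
- tab_edge (a point): middle of the free edge of the lid's lift tab, on its underside. The lid is a flat panel 6 mm thick, 130 mm wide, 0.25 kg, 100 mm deep; the tab in the middle of its front edge is 80 mm wide and stands out 30 mm beyond the front wall when shut. x points from the tab to the hinge, z out of the lid's outer (top) face, which is 6 mm along z.
- stapler: black desk stapler, 36 x 141 x 49 mm, loose, left of the case; origin at the centre of its underside; leave alone.
- sticky_notes: yellow sticky-note block, 50 x 50 x 24 mm, loose, to the right of the case; origin at the centre of its underside; leave alone.
- glue_stick: white glue stick with a red cap, standing, 30 mm across, 96 mm high, loose, to the right of the case; origin at the centre of its underside; leave alone.
- marker_black: white marker with a black cap, 17 x 132 x 19 mm, loose, lying left of the stapler; origin at the centre of its underside; leave alone.
- staple_box: small green box of staples, 42 x 68 x 19 mm, loose, left of the marker; origin at the centre of its underside; leave alone.
Mind the look-alikes: they are no part of the job. Leave any pink look-alike of the case alone.

How it is judged:
On the way, in this order (a step that is already met when the one before it is completed fails the run):
1. the lid has been tipped forward and falls by itself, not touched by the robot (value of joint case_lid between 0.3 and 1.5 rad and velocity of joint case_lid below -0.03 rad/s and contact force between each of the fingers, the arm and case below 0.02 N), for 0.2 s.
2. the lid is caught by the fingers part way down and stands still on them (value of joint case_lid between 0.2 and 1.3 rad and velocity of joint case_lid between -0.05 and 0.05 rad/s and contact force between the fingers and case above 0.2 N), for 0.3 s.
3. the lid is lowered until it is shut (value of joint case_lid below 0.03 rad), for 0.1 s.
At the end, for the whole second after the job is handed in: the lid is shut (within 0.03 rad) and still, and the five loose things round the case are at rest within 20 mm of where they stood (value of joint case_lid below 0.03 rad and velocity of joint case_lid between -0.05 and 0.05 rad/s and distance of each of stapler, sticky_notes, glue_stick, marker_black, staple_box from where it was at the start of the episode below 0.02 m and linear speed of each of stapler, sticky_notes, glue_stick, marker_black, staple_box below 0.02 m/s); the robot touches nothing.
It fails at once if the lid drops over the last part: faster than 0.4 rad/s when less than 0.2 rad from shut (value of joint case_lid below 0.2 rad and velocity of joint case_lid below -0.4 rad/s).
It fails at once if the case or lid is pinched or pressed with more than 12 N (contact force between any of the fingers, the arm and case above 12 N).
It fails at once if a loose thing beside the case is moved by more than 20 mm (distance of any of stapler, sticky_notes, glue_stick, marker_black, staple_box from where it was at the start of the episode above 0.02 m).
It also fails if it takes over 58 s, if anything falls off the work surface, if the arm or the gripper's body presses on something with over 40 N, if the wrist force passes 120 N, or if a joint passes its speed limit or range.

ROBOT

A 6-joint arm with a two-finger parallel gripper is mounted at the origin on a cart in front of the work surface, level with it; the furniture and walls round the work are solid. World frame = base frame: x ahead of the robot, y to its left, z up, the work surface at z = 0. Lengths are in m, angles in rad, forces in N, time in s.
With the tool pointing down it reaches from about 0.35 to 1 m from the base axis. Payload 7.1 kg.
Tool frame: the origin (TCP) lies on the centre line of the jaws, within the pads' length; the fingertips stand 11 mm ahead of it and the grasp point (between the pads) lies 8 mm behind it (env.tip_extent is the distance from the TCP to the fingertips, in m); z points along the fingers, y is the line along which they close (so a half turn about z gives the same grasp; the last joint's range is limited). The gripper opens to 85 mm and grips with 20 to 120 N. Pads are 22 mm wide; open, the fingers measure 114 mm over their backs; the gripper's body (76 mm by 85 mm) begins 54 mm behind the grasp point. The pads swing forward as they close: fully open they stand 13 mm farther back than shut.
Start: joints at [1.144, 0.423, 1.63, -0, 1.089, -0.019], TCP at [0.248, 0.574, 0.242] pointing down, gripper open.
Joint ranges: [-3, 3], [-0.9, 2.11], [0.09, 2.58], [-1.31, 4.45], [0.11, 2.69], [-2.54, 2.54]. Speed limits (rad/s): [2.39, 2.39, 3.01, 3.14, 3.14, 3.14].

INTERFACE

Orientations are given as a unit quaternion [w, x, y, z].
In Python, from rig import status, imaging, sign_off, env gives the robot as it stands.
- The arm moves only by the tool drive_tool, never from a script. Its argument "increments" is a list of rows, each a list of 3 entries, a list of its own where there are three numbers: the shift along the tool's x, y, z in m, then the turn about the tool's z in rad, then the closure, from 0 (fully open) to 1 (shut). A call has 1 to 12 rows; each row shifts and turns the commanded pose from where the row before left it, along the tool's axes as they then stand; what a row does not reach is not made up. A row lasts 1/12 s, in which the tool goes at most 41.7 mm and 7.16 degrees, less where a joint would pass 70% of its speed; a pose out of reach is approached as far as the arm can. A call is refused whole if a number of a shift passes 0.0417 or a number of a turn 0.125, either way. A call with a gripper value outside its range is refused whole. The fingers move at their own pace and stop on an object; "squeeze" is the grip in N (left out, the last holds). Time passes only in rows, so rows that do not move let the fingers close. It gives the time, the measured TCP pose, the force, the opening and the grip force at its end, in the units of the state.
- status.get_state(): the state, without advancing time (a new reading comes with each control period).
- imaging.camera(name): name is "scene" or "top" or "wrist"; returns a dict with "color" (420x560x3 uint8, red, green, blue), "mtx" (3x3 intrinsics, pixels), "rvec" (rotation vector, rad) and "tvec" (3), from world to camera coordinates, as OpenCV has them; the wrist camera has in their place "tool_from_camera" (4x4, takes a point from camera to tool coordinates, whose origin is the TCP and whose axes are the flange's). Camera axes: x right, y down, z forward; pixel columns grow to the right and rows downward; lengths in m; the calibration is good to about 2 mm. A picture is of the moment at which its call begins: read the wrist's pose just before it. There is no depth.
- sign_off(): hands the job in; it is judged then, once.
The state is a dict: "time": time; "joint_pos": joint angles; "joint_vel": joint speeds; "joint_torque": joint torques, N m; "position": TCP position; "tcp_rot": TCP orientation; "wrist_force": force on the tool from outside, world axes, zero at the start; "torque": the same for the moment, N m; "opening": finger opening in m; "grasp_force": force on a finger pad.
Only numpy, scipy, OpenCV 4.12 (cv2) and the standard library are available. Lean on these libraries where they do the work, as an engineer would, in place of code of your own. Each camera call takes 0.05 s, during which the arm holds its last target. There are 200 camera calls.

## Working session

There is one attempt and no reset: what is moved stays moved. The work goes in short steps, Python scripts to look and compute and a tool call to move; the robot and the scene stay as the last step left them, time stands still between calls to the robot, and variables do not carry over. Pictures are saved under pics/ and viewed, at most 10 in all, crops included, and the job is handed in when it is done.

Besides the shell and the picture viewer there is one more tool, called after "Request:" as a command line: name --argument value ..., lists and objects as JSON in quotes. drive_tool: Moves the arm, as the interface text tells. Its arguments: {"type":"object","properties":{"increments":{"type":"array","items":{"type":"array"}},"squeeze":{"type":"number"}},"required":["increments"]}

```bash
ls; mkdir -p pics
python3 - <<'E'
from rig import status, imaging, env
import cv2,numpy as np
s=status.get_state();print(s, env.tip_extent)
ims=[]
for n in("scene","top"):
    c=imaging.camera(n);cv2.imwrite(f"pics/{n}0.png",c["color"][:,:,::-1]);R=cv2.Rodrigues(c["rvec"])[0];print(n,c["mtx"].tolist(),(-R.T@c["tvec"]).round(3),R.round(2).tolist())
E
```

```text
pics
{'time': 0.0, 'joint_pos': array([ 1.14399752e+00,  4.23832027e-01,  1.63071403e+00, -2.22688236e-05,
        1.08858651e+00, -1.89897956e-02]), 'joint_vel': array([ 0.00050103, -0.00056313,  0.00113769,  0.00102935, -0.00064023,
       -0.00114788]), 'joint_torque': array([-1.80725849e-03, -5.57382381e+01, -2.81742167e+01, -1.82433705e-04,
        7.39252078e-03, -2.29099095e-05]), 'position': array([0.24762698, 0.5732647 , 0.24154174]), 'tcp_rot': array([-1.60584147e-04,  2.02489360e-01,  9.79284160e-01, -7.53087224e-04]), 'wrist_force': array([-0.12985887,  0.32662347,  0.96799336]), 'torque': array([-0.02395554, -0.00736336, -0.02265522]), 'grasp_force': 0.0, 'opening': 0.08542616380729527} 0.011
scene [[408.61888592960423, 0.0, 284.7973179671271], [0.0, 408.61888592960423, 212.45824855205075], [0.0, 0.0, 1.0]] [ 0.034 -0.425  0.412] [[0.77, -0.64, -0.0], [-0.24, -0.29, -0.93], [0.59, 0.72, -0.38]]
top [[394.49246699635694, 0.0, 277.46205638691106], [0.0, 394.49246699635694, 209.17309289196663], [0.0, 0.0, 1.0]] [0.449 0.191 1.114] [[-0.02, -1.0, -0.02], [-1.0, 0.02, -0.07], [0.07, 0.02, -1.0]]
```

View pics/scene0.png

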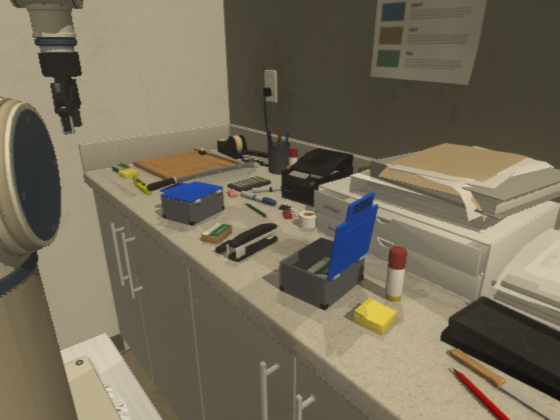

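View pics/top0.png

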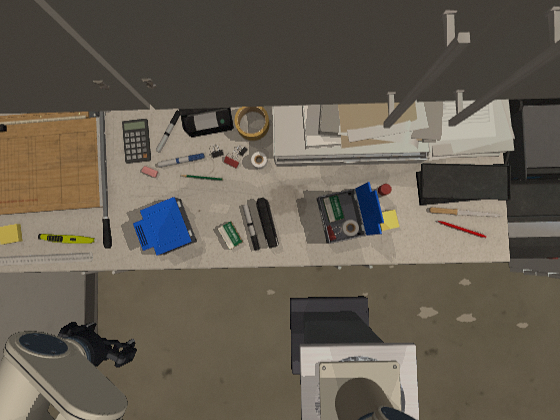

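The open case, at scene (325,268) and top (340,215), has an upright blue lid with the stapler on its left and the glue stick and notes on its right, so it fits. The look-alike at scene (193,200) and top (165,225) has its lid shut. I'll confirm with one enlarged crop.

Run:
```python
import cv2,numpy as np
a=cv2.imread("pics/scene0.png")[185:335,270:420];b=cv2.imread("pics/top0.png")[165:265,300:420]
a=cv2.resize(a,(400,400),interpolation=cv2.INTER_CUBIC)
b=cv2.resize(b,(400,333),interpolation=cv2.INTER_CUBIC); b=cv2.copyMakeBorder(b,0,67,0,0,0)
cv2.imwrite("pics/crop1.png",np.hstack([a,b]))
```

```text
(no output)
```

View pics/crop1.png

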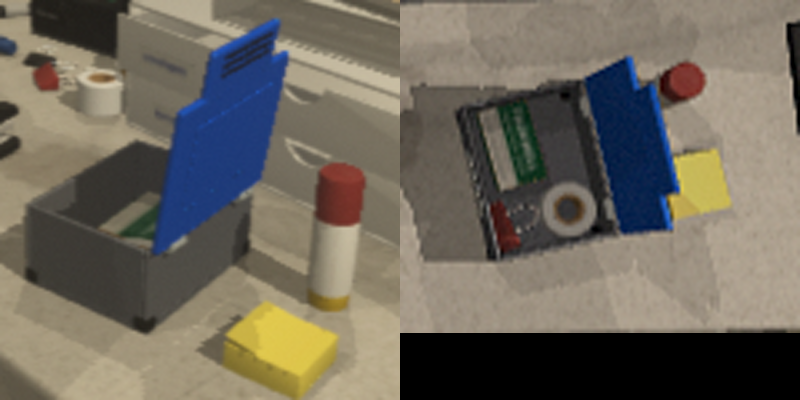

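```bash
cat > h.py <<'E'
import cv2,numpy as np
K={"scene":None}
def ray(c,px,z):
    R=cv2.Rodrigues(c["rvec"])[0];o=-R.T@np.ravel(c["tvec"])
    d=R.T@np.linalg.inv(c["mtx"])@np.array([px[0],px[1],1.]);return o+d*(z-o[2])/d[2]
def rayd(c,px):
    R=cv2.Rodrigues(c["rvec"])[0];return -R.T@np.ravel(c["tvec"]),R.T@np.linalg.inv(c["mtx"])@np.array([px[0],px[1],1.])
def tri(c1,p1,c2,p2):
    o1,d1=rayd(c1,p1);o2,d2=rayd(c2,p2);t=np.linalg.lstsq(np.c_[d1,-d2],o2-o1,rcond=None)[0]
    a,b=o1+t[0]*d1,o2+t[1]*d2;return (a+b)/2,np.linalg.norm(a-b)
E
python3 - <<'E'
from rig import imaging
from h import *
import pickle
np.set_printoptions(precision=4,suppress=True)
s=imaging.camera("scene");t=imaging.camera("top");pickle.dump((s,t),open("cams.pkl","wb"))
S=lambda x,y:(270+x/2.6667,185+y/2.6667); T=lambda x,y:(300+(x-400)/3.3333,165+y/3.3333)
for n,p,z in[("nr0",(145,322),0),("fr0",(250,247),0),("nf0",(30,277),0),("nf60",(28,208),.06),("ff60",(138,143),.06),("fr60",(250,190),.06),("nr60",(152,252),.06)]:print(n,ray(s,S(*p),z))
for n,p,z in[("ff60",(460,107),.06),("nf60",(492,258),.06),("nr60",(617,232),.06)]:print("top",n,ray(t,T(*p),z))
for n,a,b in[("tab far",(280,20),(632,58)),("tab near?",(208,52),(680,190)),("lid far sh",(288,53),(632,58)),("lid near sh",(172,112),(674,228))]:print(n,*tri(s,S(*a),t,T(*b)))
# colour blobs: notes, glue, in top
print("notes",ray(t,T(700,183),.024),"glue",ray(t,T(683,82),.096),"stapler",ray(t,(265,222),.045))
for n,p in[("furn edge L",(275,160)),("furn R",(425,155))]:print(n,ray(t,p,0.1))
E
```

```text
nr0 [ 0.4605 -0.0125  0.    ]
fr0 [0.5838 0.005  0.    ]
nf0 [0.4367 0.0758 0.    ]
nf60 [0.4291 0.068  0.06  ]
ff60 [0.5538 0.0924 0.06  ]
fr60 [ 0.5609 -0.009   0.06  ]
nr60 [ 0.453  -0.0232  0.06  ]
top ff60 [0.5554 0.1025 0.06  ]
top nf60 [0.434  0.0806 0.06  ]
top nr60 [ 0.4524 -0.0193  0.06  ]
tab far [ 0.5754 -0.0108  0.1795] 2.0935290415773263e-05
tab near? [ 0.4793 -0.0374  0.189 ] 0.00285787528857265
lid far sh [ 0.5788 -0.016   0.1573] 0.0012466023076021463
lid near sh [ 0.4522 -0.0385  0.1596] 0.005119428360306332
notes [ 0.4912 -0.0961  0.024 ] glue [ 0.5669 -0.0674  0.096 ] stapler [0.4926 0.2466 0.045 ]
furn edge L [0.651  0.2145 0.1   ]
furn R [ 0.6537 -0.173   0.1   ]
```

The crop shows the open case with its blue lid leaning back over the rear wall. In the top view the case's front wall runs from about (318,197) to (328,242) px, and the hinge is near (356–364,190–235) px. The glue stick is at top (385,190) and the notes at top (390,220). The near-front corner agrees to about 12 mm between the two views and the near-rear one to 4 mm, and the yaw is about 10.4°. The hinge midpoint is about (0.512,-0.011). I'll turn the jaws across the hinge, close them, and fly to behind the lid.

Request:
drive_tool --increments '[[[0, 0, -0.01], -0.118, 1], [[0, 0, -0.01], -0.118, 1], [[0, 0, 0], -0.118, 1], [[0, 0, 0], -0.118, 1], [[0, 0, 0], -0.118, 1], [[-0.008, -0.037, 0], 0, 1], [[-0.008, -0.037, 0], 0, 1], [[-0.008, -0.037, 0], 0, 1], [[-0.008, -0.037, 0], 0, 1], [[-0.008, -0.037, 0], 0, 1], [[-0.008, -0.037, 0], 0, 1], [[-0.008, -0.037, 0], 0, 1]]' --squeeze 20

```text
time: 1.2
position: [0.35, 0.3275, 0.2623]
tcp_rot: [0.0, -0.091, 0.996, -0.0]
wrist_force: [0.7, -0.1, 0.8]
opening: 0.0004
grasp_force: 0.0
```

Request:
drive_tool --increments '[[[-0.008, -0.037, 0], 0, 1], [[-0.008, -0.037, 0], 0, 1], [[-0.008, -0.037, 0], 0, 1], [[-0.008, -0.037, 0], 0, 1], [[-0.008, -0.037, 0], 0, 1], [[-0.008, -0.037, 0], 0, 1], [[-0.008, -0.037, 0], 0, 1], [[-0.008, -0.037, 0], 0, 1], [[-0.008, -0.037, 0], 0, 1], [[-0.008, -0.037, 0], 0, 1], [[0, -0.037, 0], 0, 1], [[0, -0.037, 0], 0, 1]]'

```text
time: 2.2
position: [0.5093, -0.0949, 0.2623]
tcp_rot: [0.0, -0.091, 0.996, 0.0]
wrist_force: [1.4, -0.5, -0.3]
opening: 0.0002
grasp_force: 0.0
```

Request:
drive_tool --increments '[[[-0.017, -0.003, 0], 0, 1], [[0, 0, 0.03], 0, 1], [[0, 0, 0.03], 0, 1], [[0, 0, 0.03], 0, 1], [[0, 0, 0.016], 0, 1], [[0, 0, 0], 0, 1], [[0, 0, 0], 0, 1]]'

```text
time: 2.78
position: [0.5257, -0.0928, 0.1557]
tcp_rot: [-0.001, -0.091, 0.996, 0.0]
wrist_force: [-0.2, -0.5, 0.4]
opening: 0.0003
grasp_force: 0.0
```

Run:
```python
from rig import status, imaging
import cv2,numpy as np
print({k:np.round(v,4) for k,v in status.get_state().items() if k in("position","wrist_force","time")})
a=imaging.camera("scene")["color"][130:300,240:440,::-1];b=imaging.camera("top")["color"][150:270,280:420,::-1]
a=cv2.resize(a,(400,340),interpolation=cv2.INTER_CUBIC);b=cv2.resize(b,(397,340),interpolation=cv2.INTER_CUBIC)
cv2.imwrite("pics/c2.png",np.hstack([a,b]))
```

```text
{'time': np.float64(2.7833), 'position': array([ 0.5257, -0.0928,  0.1557]), 'wrist_force': array([-0.2237, -0.5015,  0.3513])}
```

View pics/c2.png

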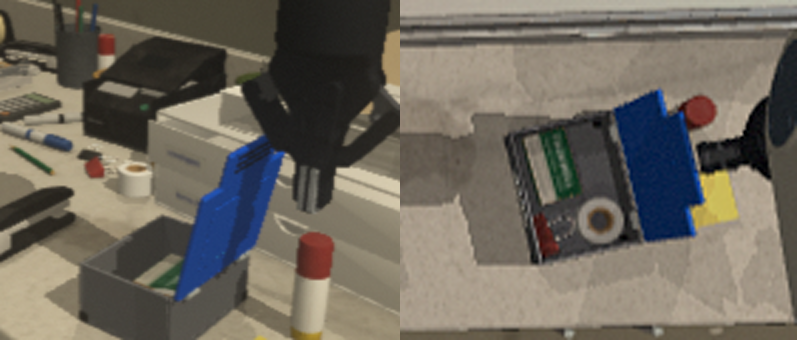

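The scene crop shows the finger tip at (310,210) standing behind the lid and clear of the glue stick at (315,270). The knuckles flare out above the fingers, so I'll raise the tip about 15 mm and push on the tab.

Request:
drive_tool --increments '[[[0, 0.01, -0.015], 0, 1], [[0, 0.013, 0], 0, 1], [[0, 0.013, 0], 0, 1], [[0, 0.005, 0], 0, 1], [[0, 0.005, 0], 0, 1], [[0, 0.005, 0], 0, 1], [[0, 0.005, 0], 0, 1], [[0, 0.005, 0], 0, 1], [[0, 0.005, 0], 0, 1]]'

```text
time: 3.63
position: [0.5141, -0.0276, 0.1711]
tcp_rot: [-0.0, -0.091, 0.996, 0.0]
wrist_force: [-1.5, -0.9, 0.2]
opening: -0.0
grasp_force: 0.5
```

Run:
```python
from rig import status, imaging
import cv2,numpy as np
print({k:np.round(v,4) for k,v in status.get_state().items() if k in("position","wrist_force","time")})
a=imaging.camera("scene")["color"][130:300,240:440,::-1];b=imaging.camera("top")["color"][150:270,280:420,::-1]
a=cv2.resize(a,(400,340),interpolation=cv2.INTER_CUBIC);b=cv2.resize(b,(397,340),interpolation=cv2.INTER_CUBIC)
cv2.imwrite("pics/c3.png",np.hstack([a,b]))
```

```text
{'time': np.float64(3.6333), 'position': array([ 0.5141, -0.0276,  0.1711]), 'wrist_force': array([-1.4689, -0.9491,  0.1899])}
```

View pics/c3.png

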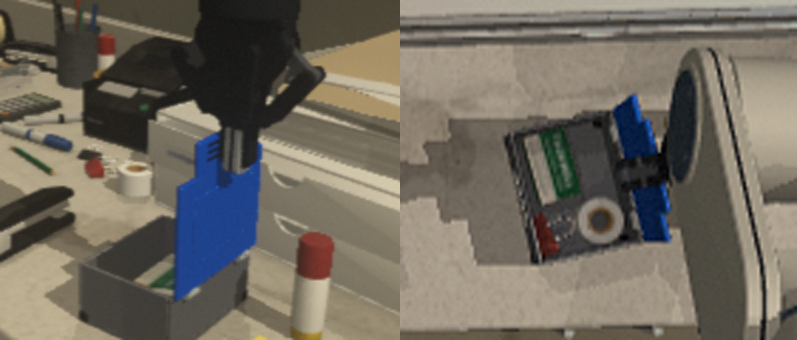

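The lid is now nearly upright, with the finger on the tab's outside at scene crop (238,150). I'll push a little more, then back off and rise.

Request:
drive_tool --increments '[[[0, 0.005, 0], 0, 1], [[0, 0.005, 0], 0, 1], [[0, 0.005, 0], 0, 1], [[0, 0.005, 0], 0, 1], [[0, 0, 0], 0, 1], [[0, -0.015, 0], 0, 1], [[0, 0, -0.025], 0, 1], [[0, 0, -0.03], 0, 1]]'

```text
time: 4.4
position: [0.5118, -0.0231, 0.225]
tcp_rot: [-0.003, -0.091, 0.996, 0.0]
wrist_force: [0.4, 0.5, 0.1]
opening: -0.0001
grasp_force: 0.0
```

```bash
cat > ang.py <<'E'
from rig import status, imaging
from h import *
def snap(name,view=True):
    s=status.get_state();print("t",round(s["time"],2),np.round(s["position"],4),np.round(s["wrist_force"],1))
    a=imaging.camera("scene");b=imaging.camera("top")
    A=cv2.resize(a["color"][130:300,240:440,::-1],(400,340),interpolation=cv2.INTER_CUBIC);B=cv2.resize(b["color"][150:270,280:420,::-1],(397,340),interpolation=cv2.INTER_CUBIC)
    cv2.imwrite(f"pics/{name}.png",np.hstack([A,B]))
H=np.array([.512,-.011,.06]);F=np.array([-.181,.983,0]);Y=np.array([.983,.181,0])
def angle(c,px,off):  # scene pixel of a lid point at offset off along hinge
    o,d=rayd(c,px);t=((H+off*Y-o)@Y)/(d@Y);p=o+t*d-H
    return p@F,p[2],np.arctan2(p[2],p@F),np.hypot(p[2],p@F)
E
python3 - <<'E'
from ang import *
snap("c4")
E
```

```text
t 4.4 [ 0.5118 -0.0231  0.225 ] [0.4 0.5 0.1]
```

View pics/c4.png

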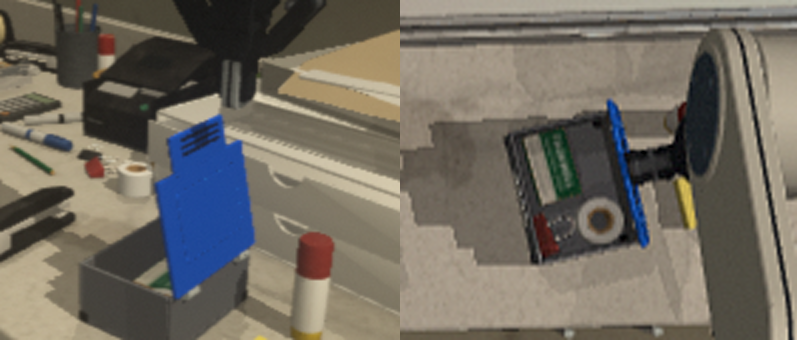

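Run:
```python
from ang import *
import pickle
s,t=pickle.load(open("cams.pkl","rb"))
for n,p,o in[("near",(170,138),-.04),("far",(222,117),.04),("nearsh",(159,183),-.065),("farsh",(242,142),.065),("hinge near",(176,296),-.065)]:print(n,np.round(angle(s,(240+p[0]/2,130+p[1]/2),o),3))
```

```text
near [0.022 0.129 1.4   0.131]
far [0.023 0.125 1.387 0.127]
nearsh [0.014 0.1   1.433 0.101]
farsh [0.016 0.097 1.407 0.098]
hinge near [-0.006  0.007  2.303  0.009]
```

The lid is at about 1.35 rad and falling freely, and the geometry checks out (tab radius 131 and 127 mm from the two tab corners, against 130). Next I'll go over it and wait in front.

Request:
drive_tool --increments '[[[0, 0.039, 0], 0, 1], [[0, 0.039, 0], 0, 1], [[0, 0.039, 0], 0, 1], [[0, 0, 0.02], 0, 1], [[0, 0, 0.025], 0, 1], [[0, 0, 0.03], 0, 1], [[0, 0, 0.024], 0, 1], [[0, 0, 0], 0, 1], [[0, 0, 0], 0, 1]]'

```text
time: 5.25
position: [0.4911, 0.092, 0.1264]
tcp_rot: [-0.002, -0.091, 0.996, -0.0]
wrist_force: [0.7, 0.5, -0.1]
opening: 0.0001
grasp_force: 0.0
```

Request:
drive_tool --increments '[[[0, 0, 0], 0, 1], [[0, 0, 0], 0, 1], [[0, 0, 0], 0, 1], [[0, 0, 0], 0, 1], [[0, 0, 0], 0, 1], [[0, 0, 0], 0, 1], [[0, 0, 0], 0, 1], [[0, 0, 0], 0, 1], [[0, 0, 0], 0, 1], [[0, 0, 0], 0, 1], [[0, 0, 0], 0, 1], [[0, 0, 0], 0, 1]]'

```text
time: 6.25
position: [0.4922, 0.0921, 0.1273]
tcp_rot: [-0.0, -0.091, 0.996, 0.0]
wrist_force: [-0.8, 1.0, 0.3]
opening: -0.0002
grasp_force: 0.0
```

Run:
```python
from ang import *
snap("c5")
```

```text
t 6.25 [0.4922 0.0921 0.1273] [-0.8  1.   0.3]
```

View pics/c5.png

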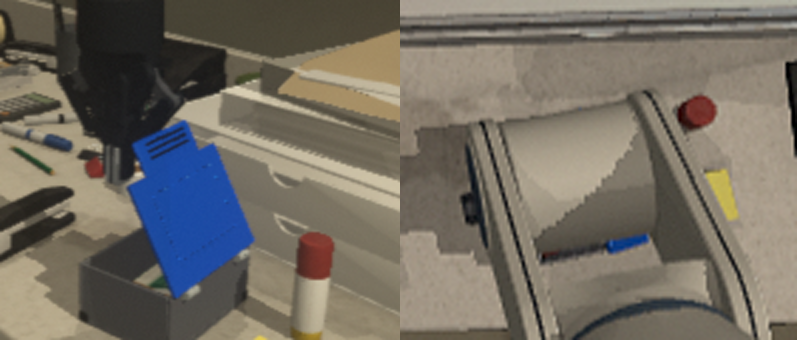

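The lid is about 1.05 rad and still falling, with its far tab corner at scene crop (187,122). The finger is waiting ahead of it. I'll raise the finger slightly to keep the knuckles clear, and wait.

Request:
drive_tool --increments '[[[0, 0, -0.012], 0, 1], [[0, 0, 0], 0, 1], [[0, 0, 0], 0, 1], [[0, 0, 0], 0, 1], [[0, 0, 0], 0, 1], [[0, 0, 0], 0, 1], [[0, 0, 0], 0, 1], [[0, 0, 0], 0, 1], [[0, 0, 0], 0, 1], [[0, 0, 0], 0, 1], [[0, 0, 0], 0, 1], [[0, 0, 0], 0, 1]]'

```text
time: 7.35
position: [0.4921, 0.0921, 0.1393]
tcp_rot: [-0.0, -0.091, 0.996, 0.0]
wrist_force: [-0.2, 0.6, -0.2]
opening: 0.0001
grasp_force: 0.3
```

Request:
drive_tool --increments '[[[0, 0, 0], 0, 1], [[0, 0, 0], 0, 1], [[0, 0, 0], 0, 1], [[0, 0, 0], 0, 1], [[0, 0, 0], 0, 1], [[0, 0, 0], 0, 1], [[0, 0, 0], 0, 1], [[0, 0, 0], 0, 1]]'

```text
time: 8.02
position: [0.4921, 0.092, 0.1393]
tcp_rot: [-0.0, -0.091, 0.996, 0.0]
wrist_force: [-0.6, 0.7, -0.8]
opening: 0.0002
grasp_force: 0.3
```

Run:
```python
from ang import *
snap("c6")
```

```text
t 8.02 [0.4921 0.092  0.1393] [-0.6  0.7 -0.8]
```

View pics/c6.png

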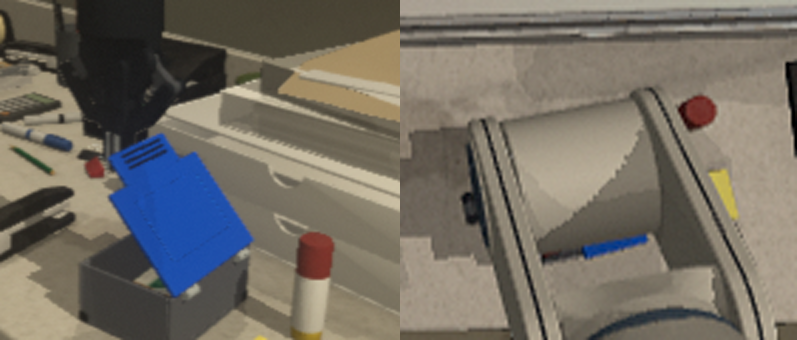

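The lid rests on the finger, with the tab corners at scene crop (112,158) and (163,134) and a pad force of 0.3 N.

```bash
cat >> ang.py <<'E'
def lid():
    st=status.get_state();c=imaging.camera("scene");h=cv2.cvtColor(c["color"],cv2.COLOR_RGB2HSV)
    m=cv2.inRange(h,(108,150,50),(125,255,255));m[:,:290]=0;m[:170]=0;m[:,400:]=0
    n,l,s,_=cv2.connectedComponentsWithStats(m);k=1+np.argmax(s[1:,4]);ys,xs=np.where(l==k)
    i=ys.argmin();far=(xs[ys==ys.min()].mean(),ys.min())
    j=xs<np.inf; ln=xs.min(); nl=(ln,ys[xs==ln].mean())
    print("t",round(st["time"],2),"ax_fwd",round((st["position"]-H)@F,4),"z",round(st["position"][2],4),"F",np.round(st["wrist_force"],1),"pad",st["grasp_force"].round(1),"far",far,np.round(angle(c,far,.04),3),"left",nl,"as tab",np.round(angle(c,nl,-.04),3),"as shoulder",np.round(angle(c,nl,-.065),3))
E
python3 - <<'E'
from ang import *
lid();lid()
s=imaging.camera("scene")
print(angle(s,(240+112/2,130+158/2),-.04))
E
```

```text
Traceback (most recent call last):
  File "ang.py", line 18, in lid
    print("t",round(st["time"],2),"ax_fwd",round((st["position"]-H)@F,4),"z",round(st["position"][2],4),"F",np.round(st["wrist_force"],1),"pad",st["grasp_force"].round(1),"far",far,np.round(angle(c,far,.04),3),"left",nl,"as tab",np.round(angle(c,nl,-.04),3),"as shoulder",np.round(angle(c,nl,-.065),3))
                                                                                                                                                ^^^^^^^^^^^^^^^^^^^^^^^
AttributeError: 'float' object has no attribute 'round'
```

Request:
drive_tool --increments '[[[0, 0, 0], 0, 1], [[0, 0, 0], 0, 1], [[0, 0, 0], 0, 1], [[0, 0, 0], 0, 1]]'

```text
time: 8.5
position: [0.4922, 0.0921, 0.1393]
tcp_rot: [0.0, -0.091, 0.996, 0.0]
wrist_force: [-0.3, 0.7, -0.6]
opening: -0.0
grasp_force: 0.3
```

Run:
```python
from ang import *
lid()
```

```text
Traceback (most recent call last):
  File "ang.py", line 18, in lid
    print("t",round(st["time"],2),"ax_fwd",round((st["position"]-H)@F,4),"z",round(st["position"][2],4),"F",np.round(st["wrist_force"],1),"pad",st["grasp_force"].round(1),"far",far,np.round(angle(c,far,.04),3),"left",nl,"as tab",np.round(angle(c,nl,-.04),3),"as shoulder",np.round(angle(c,nl,-.065),3))
                                                                                                                                                ^^^^^^^^^^^^^^^^^^^^^^^
AttributeError: 'float' object has no attribute 'round'
```

```bash
sed -i 's/st\["grasp_force"\].round(1)/round(st["grasp_force"],1)/' ang.py
python3 - <<'E'
from ang import *
lid();lid()
E
```

```text
t 8.55 ax_fwd 0.1049 z 0.1393 F [-0.4 -0.  -0.1] pad 0.3 far (np.float64(320.0), np.int64(197)) [0.088 0.095 0.824 0.129] left (np.int64(294), np.float64(209.0)) as tab [0.085 0.096 0.845 0.128] as shoulder [0.065 0.108 1.032 0.126]
t 8.6 ax_fwd 0.1049 z 0.1393 F [-0.4  0.3 -0.9] pad 0.3 far (np.float64(320.0), np.int64(197)) [0.088 0.095 0.824 0.129] left (np.int64(294), np.float64(209.0)) as tab [0.085 0.096 0.845 0.128] as shoulder [0.065 0.108 1.032 0.126]
```

The lid stands still at about 0.79 rad on the finger, with the finger axis at 105 mm forward, so the finger's half width is about 13.4 mm. I'll lower along the arc at about 0.2 rad/s.

Request:
drive_tool --increments '[[[0, 0.0016, 0.0015], 0, 1], [[0, 0.0016, 0.0015], 0, 1], [[0, 0.0016, 0.0015], 0, 1], [[0, 0.0015, 0.0016], 0, 1], [[0, 0.0015, 0.0016], 0, 1], [[0, 0.0015, 0.0016], 0, 1], [[0, 0.0014, 0.0017], 0, 1], [[0, 0.0014, 0.0017], 0, 1], [[0, 0.0014, 0.0017], 0, 1], [[0, 0.0013, 0.0018], 0, 1], [[0, 0.0013, 0.0018], 0, 1], [[0, 0.0013, 0.0018], 0, 1]]'

```text
time: 9.65
position: [0.489, 0.1093, 0.1193]
tcp_rot: [-0.0, -0.091, 0.996, -0.0]
wrist_force: [-0.5, 0.4, 0.1]
opening: 0.0002
grasp_force: 0.2
```

Run:
```python
from ang import *
lid()
```

```text
t 9.65 ax_fwd 0.1224 z 0.1193 F [-0.5  0.4  0.1] pad 0.2 far (np.float64(311.5), np.int64(204)) [0.107 0.076 0.62  0.131] left (np.int64(290), np.float64(223.83333333333334)) as tab [0.094 0.066 0.612 0.114] as shoulder [0.073 0.08  0.829 0.108]
```

Request:
drive_tool --increments '[[[0, 0.0012, 0.0018], 0, 1], [[0, 0.0012, 0.0018], 0, 1], [[0, 0.0012, 0.0018], 0, 1], [[0, 0.0011, 0.0018], 0, 1], [[0, 0.0011, 0.0018], 0, 1], [[0, 0.0011, 0.0018], 0, 1], [[0, 0.001, 0.0019], 0, 1], [[0, 0.001, 0.0019], 0, 1], [[0, 0.001, 0.0019], 0, 1], [[0, 0.0009, 0.0019], 0, 1], [[0, 0.0009, 0.0019], 0, 1], [[0, 0.0009, 0.0019], 0, 1]]'

```text
time: 10.7
position: [0.4867, 0.1216, 0.0971]
tcp_rot: [-0.0, -0.091, 0.996, -0.0]
wrist_force: [0.1, 0.3, -1.0]
opening: -0.0001
grasp_force: 0.3
```

```bash
sed -i 's/m\[:,:290\]/m[:,:272]/' ang.py
python3 - <<'E'
from ang import *
lid()
E
```

```text
t 10.7 ax_fwd 0.135 z 0.0971 F [ 0.1  0.3 -1. ] pad 0.3 far (np.float64(306.5), np.int64(214)) [0.118 0.053 0.42  0.129] left (np.int64(281), np.float64(226.5)) as tab [0.114 0.055 0.446 0.127] as shoulder [0.093 0.069 0.641 0.116]
```

Request:
drive_tool --increments '[[[0, 0.0006, 0.0015], 0, 1], [[0, 0.0006, 0.0015], 0, 1], [[0, 0.0006, 0.0015], 0, 1], [[0, 0.0006, 0.0015], 0, 1], [[0, 0.0005, 0.0016], 0, 1], [[0, 0.0005, 0.0016], 0, 1], [[0, 0.0005, 0.0016], 0, 1], [[0, 0.0005, 0.0016], 0, 1], [[0, 0.0004, 0.0016], 0, 1], [[0, 0.0004, 0.0016], 0, 1], [[0, 0.0004, 0.0016], 0, 1], [[0, 0.0004, 0.0016], 0, 1]]'

```text
time: 11.75
position: [0.4856, 0.1276, 0.0784]
tcp_rot: [-0.0, -0.091, 0.996, 0.0]
wrist_force: [-0.3, 2.5, -0.4]
opening: -0.0
grasp_force: 1.2
```

Run:
```python
from ang import *
lid()
```

```text
t 11.75 ax_fwd 0.141 z 0.0784 F [-0.3  2.5 -0.4] pad 1.2 far (np.float64(303.0), np.int64(222)) [0.126 0.034 0.26  0.131] left (np.int64(278), np.float64(235.0)) as tab [0.122 0.036 0.285 0.127] as shoulder [0.1   0.051 0.475 0.112]
```

Request:
drive_tool --increments '[[[0, 0.0003, 0.001], 0, 1], [[0, 0.0003, 0.001], 0, 1], [[0, 0.0002, 0.001], 0, 1], [[0, 0.0002, 0.001], 0, 1], [[0, 0.0002, 0.001], 0, 1], [[0, 0.0002, 0.001], 0, 1], [[0, 0.0002, 0.001], 0, 1]]'

```text
time: 12.38
position: [0.4853, 0.129, 0.0714]
tcp_rot: [-0.0, -0.091, 0.996, 0.0]
wrist_force: [-0.7, 2.8, -0.3]
opening: 0.0001
grasp_force: 1.2
```

Run:
```python
from ang import *
lid()
```

```text
t 12.38 ax_fwd 0.1425 z 0.0714 F [-0.7  2.8 -0.3] pad 1.2 far (np.float64(302.5), np.int64(225)) [0.127 0.027 0.208 0.13 ] left (np.int64(278), np.float64(238.0)) as tab [0.122 0.03  0.239 0.125] as shoulder [0.1   0.046 0.428 0.11 ]
```

Request:
drive_tool --increments '[[[0, 0.0002, 0.001], 0, 1], [[0, 0.0002, 0.001], 0, 1], [[0, 0.0001, 0.001], 0, 1], [[0, 0.0002, 0.001], 0, 1], [[0, 0.0001, 0.001], 0, 1], [[0, 0.0001, 0.001], 0, 1], [[0, 0.0001, 0.001], 0, 1]]'

```text
time: 13.02
position: [0.4851, 0.1301, 0.0644]
tcp_rot: [-0.0, -0.091, 0.996, 0.0]
wrist_force: [-1.6, 2.2, -1.0]
opening: -0.0001
grasp_force: 1.8
```

Run:
```python
from ang import *
lid()
```

```text
t 13.02 ax_fwd 0.1435 z 0.0644 F [-1.6  2.2 -1. ] pad 1.8 far (np.float64(302.5), np.int64(228)) [0.127 0.02  0.159 0.129] left (np.int64(277), np.float64(241.0)) as tab [0.124 0.023 0.182 0.126] as shoulder [0.102 0.039 0.365 0.109]
```

Request:
drive_tool --increments '[[[0, 0.0001, 0.001], 0, 1], [[0, 0.0001, 0.001], 0, 1], [[0, 0.0001, 0.001], 0, 1], [[0, 0.0001, 0.001], 0, 1], [[0, 0.0001, 0.001], 0, 1], [[0, 0, 0.001], 0, 1]]'

```text
time: 13.57
position: [0.485, 0.1306, 0.0584]
tcp_rot: [-0.0, -0.091, 0.996, 0.0]
wrist_force: [-1.8, 5.3, -0.1]
opening: 0.0004
grasp_force: 3.1
```

Run:
```python
from ang import *
lid()
```

```text
t 13.57 ax_fwd 0.1441 z 0.0584 F [-1.8  5.3 -0.1] pad 3.1 far (np.float64(306.4), np.int64(231)) [0.117 0.017 0.142 0.119] left (np.int64(277), np.float64(243.5)) as tab [0.124 0.018 0.142 0.126] as shoulder [0.102 0.034 0.323 0.108]
```

Request:
drive_tool --increments '[[[0, 0.0001, 0.001], 0, 1], [[0, 0.0001, 0.001], 0, 1], [[0, 0.0001, 0.001], 0, 1], [[0, 0.0001, 0.001], 0, 1], [[0, 0, 0.001], 0, 1]]'

```text
time: 14.03
position: [0.4849, 0.131, 0.0534]
tcp_rot: [-0.0, -0.091, 0.996, 0.0]
wrist_force: [-2.9, 6.0, -0.7]
opening: 0.0001
grasp_force: 3.0
```

Run:
```python
from ang import *
lid()
```

```text
t 14.03 ax_fwd 0.1445 z 0.0534 F [-2.9  6.  -0.7] pad 3.0 far (np.float64(312.0), np.int64(233)) [0.104 0.016 0.157 0.105] left (np.int64(277), np.float64(246.0)) as tab [0.124 0.013 0.101 0.125] as shoulder [0.102 0.029 0.279 0.107]
```

Request:
drive_tool --increments '[[[0, 0.0001, 0.001], 0, 1], [[0, 0.0001, 0.001], 0, 1], [[0, 0, 0.001], 0, 1], [[0, 0.0001, 0.001], 0, 1], [[0, 0, 0.001], 0, 1]]'

```text
time: 14.5
position: [0.4849, 0.1313, 0.0484]
tcp_rot: [-0.0, -0.091, 0.996, 0.0]
wrist_force: [-2.2, 5.0, -1.1]
opening: -0.0003
grasp_force: 2.7
```

Run:
```python
from ang import *
lid()
```

```text
t 14.5 ax_fwd 0.1448 z 0.0484 F [-2.2  5.  -1.1] pad 2.7 far (np.float64(313.8), np.int64(235)) [0.099 0.014 0.135 0.1  ] left (np.int64(277), np.float64(248.5)) as tab [0.124 0.007 0.059 0.125] as shoulder [0.102 0.024 0.234 0.105]
```

Request:
drive_tool --increments '[[[0, 0, 0.001], 0, 1], [[0, 0.0001, 0.001], 0, 1], [[0, 0, 0.001], 0, 1], [[0, 0, 0], 0, 1]]'

```text
time: 14.88
position: [0.4855, 0.1315, 0.0457]
tcp_rot: [0.001, -0.091, 0.996, 0.0]
wrist_force: [-1.6, 4.5, 2.4]
opening: 0.0003
grasp_force: 2.6
```

Run:
```python
from ang import *
lid()
```

```text
t 14.88 ax_fwd 0.1449 z 0.0457 F [-1.6  4.5  2.4] pad 2.6 far (np.float64(315.0), np.int64(235)) [0.097 0.014 0.148 0.098] left (np.int64(277), np.float64(248.5)) as tab [0.124 0.007 0.059 0.125] as shoulder [0.102 0.024 0.234 0.105]
```

The lid is shut: the wrist force in z turned to +2.4 N and the tab pixel has stopped moving. I'll retreat outward and then up.

Request:
drive_tool --increments '[[[0, 0.001, 0], 0, 1], [[0, 0.003, 0], 0, 1], [[0, 0.008, 0], 0, 1], [[0, 0.008, 0], 0, 1], [[0, 0, -0.02], 0, 1], [[0, 0, -0.035], 0, 1], [[0, 0, -0.035], 0, 1], [[0, 0, -0.035], 0, 1], [[0, 0, -0.03], 0, 1], [[0, 0, 0], 0, 1], [[0, 0, 0], 0, 1], [[0, 0, 0], 0, 1]]'

```text
time: 15.93
position: [0.4808, 0.1512, 0.2001]
tcp_rot: [-0.0, -0.091, 0.996, -0.0]
wrist_force: [-0.1, -0.1, -0.4]
opening: -0.0005
grasp_force: 0.0
```

Run:
```python
from ang import *
lid();snap("c7")
```

```text
t 15.93 ax_fwd 0.1651 z 0.2001 F [-0.1 -0.1 -0.4] pad 0.0 far (np.float64(315.0), np.int64(235)) [0.097 0.014 0.148 0.098] left (np.int64(277), np.float64(249.0)) as tab [0.124 0.006 0.051 0.125] as shoulder [0.102 0.023 0.225 0.105]
t 15.98 [0.4804 0.151  0.1995] [-0.2 -0.3 -0.6]
```

View pics/c7.png

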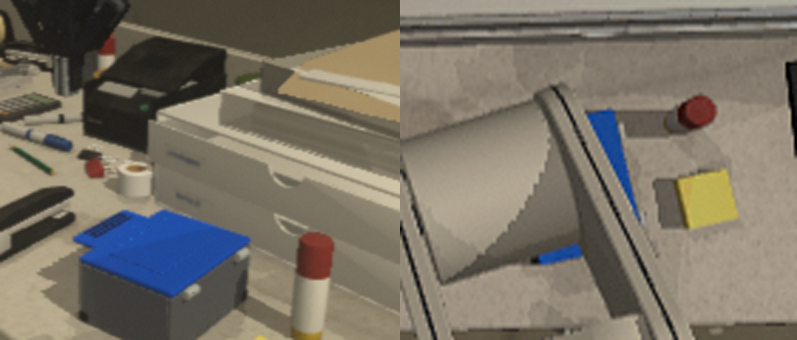

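The lid lies flat and shut, with its tab at scene crop (75,240) and the hand clear above. The stapler, glue stick and notes look undisturbed. Handing in.

```bash
python3 -c "
from rig import sign_off
print(sign_off())"
```

```text
the job is handed in; nothing more can be done
None
```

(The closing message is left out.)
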